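Rock a seized plug out of the dry-block heater

ROBOT

A 6-joint arm with a two-finger parallel gripper is mounted at the origin on a cart in front of the work surface, level with it; the furniture and walls round the work are solid. World frame = base frame: x ahead of the robot, y to its left, z up, the work surface at z = 0. Lengths are in m, angles in rad, forces in N, time in s.
With the tool pointing down it reaches from about 0.35 to 0.775 m from the base axis. Payload 7.3 kg.
Tool frame: the origin (TCP) lies midway between the tips of the shut fingers; the grasp point (between the pads) lies robot.grasp_offset behind it (robot.grasp_offset is the distance from the TCP to the grasp point, in m); z points along the fingers, x is the direction in which the jaws open and shut, and the axes are right-handed (so a half turn about z gives the same grasp; the last joint's range is limited). The gripper opens to 92 mm and grips with 3 to 60 N. Pads are 19 mm wide; open, the fingers measure 130 mm over their backs; the gripper's body (75 mm by 190 mm) begins 47 mm behind the grasp point.
Start: joints at [-1.453, 0.342, 1.524, -0, 1.275, -0.146], TCP at [0.137, -0.507, 0.199] pointing down, gripper open.
Joint ranges: [-2.53, 2.53], [-0.77, 2.02], [0.04, 2.7], [-1, 4.14], [0.28, 2.66], [-3.11, 3.11]. Speed limits (rad/s): [2.57, 2.57, 3.14, 3.14, 3.14, 3.14].

INTERFACE

Orientations are given as [roll, pitch, yaw] about the fixed x, y, z axes, in that order (R = Rz(yaw) Ry(pitch) Rx(roll)).
In Python, from cell import robot gives the robot as it stands. The module is installed in compiled form; this text tells all that it offers.
- The arm moves only by the tool move_arm, never from a script. Its argument "increments" is a list of rows, each a list of 7 numbers: the finger opening in mm, from 0 to 91.8, then the shift along the tool's x, y, z in mm, then the turn, a rotation vector about the tool's x, y, z in rad. A call has 1 to 12 rows; each row shifts and turns the pose as measured when the row begins, along the tool's axes as they then stand; what a row does not reach is not made up. A row lasts 1/8 s, in which the tool goes at most 62.5 mm and 10.7 degrees, less where a joint would pass 70% of its speed; a pose out of reach is approached as far as the arm can. A call is refused whole if a number of a shift passes 62.5 or a number of a turn 0.188, either way. A call with a gripper value outside its range is refused whole. The fingers move at their own pace and stop on an object; "newtons" is the grip in N (left out, the last holds). Time passes only in rows, so rows that do not move let the fingers close. It gives the time, the measured TCP pose, the force and the opening at its end, in the units of the state.
- robot.observe(): the state, without advancing time (a new reading comes with each control period).
- robot.read_camera(name): name is "scene" or "side" or "wrist"; returns a dict with "img" (384x512x3 uint8, red, green, blue), "fx", "fy", "cx", "cy" (pixels), "T" (4x4, takes a point from camera to world coordinates). Camera axes: x right, y down, z forward; pixel columns grow to the right and rows downward; lengths in m; the calibration is good to about 2 mm. A picture is of the moment at which its call begins. There is no depth.
- robot.hand_in(): hands the job in, once; it reports no verdict.
Trained networks look in the newest picture that a camera, given by its name, has taken for a name from the list of things; names that differ only in an ending like _2 or _b are one class to them, and where a whole thing is asked for, a point or a joint stands for the part that bears it (a point fixed in the world has none). Each returns a list of dicts, best first, with "conf" (0 to 1); they miss things now and then, are a little off and sometimes report something else, mostly with a low value. They report only what shows in the picture. A call takes as long as a camera call. They do not tell look-alikes from the thing itself.
- robot.look_for(thing, camera): "rect" ([left, top, width, height] in pixels, round what is visible of it).
The state is a dict: "time": time; "qpos": joint angles; "qvel": joint speeds; "joint_efforts": joint torques, N m; "tool_pos": TCP position; "tool_rot": TCP orientation; "contact_force": force on the tool from outside, world axes, zero at the start; "torque": the same for the moment, N m; "opening": finger opening in m.
Only numpy, scipy, OpenCV 4.12 (cv2) and the standard library are available. Lean on these libraries where they do the work, as an engineer would, in place of code of your own. Each camera call takes 0.05 s, during which the arm holds its last target.

TASK

The blue-knobbed plug has seized in the well of the dry-block heater, gripped by the two gummed-up orange shoes. Rock it from side to side, towards one shoe and then the other, until both have given way, then draw it out and stand it upright on the floor of the white tray. Leave the tape roll, tin, timer and vial where they are.

Things in the scene. Friction and masses are not known exactly. Their poses are not given: they have to be found in the camera images.
- heater: Dry-block heater, fixed: white housing 150 (x) x 170 (y) mm, aluminium block 104 x 140 mm on it with its top 60 mm above the worktop. Origin: centre of its underside, straight below the middle of the well; z up. The orange shoes lie on its +y and -y sides, so the plug is rocked along this y (turning about x). Steel guides and stops round the shoes are at most 76 mm high.
- well_floor (a point): Middle of the flat floor of the heater's round well, 24 mm above the worktop. The lowest 10 mm of the well is 27 mm wide (1.5 mm play round the plug's foot, which stands here), above that 37 mm wide up to its mouth 36 mm above the floor.
- plug_mid (a point): Centre, 49 mm above the foot, of the loose steel plug, 98 mm tall, 0.15 kg, round about its z axis (up). From the foot up: flat foot 24 mm wide and 6 mm high; shaft 20 mm wide to 40 mm; collar 34 mm wide from 40 to 48 mm; neck 18 mm wide to 68 mm; blue knob, 26 mm wide, to 98 mm. Leaned 0.13 rad about its foot (6 mm at the collar, 11 mm at the knob) it pushes a shoe right back.
- plug_knob (a point): Centre of the plug's blue knob, where it is gripped: 83 mm above the foot. The knob is a round cylinder 26 mm wide and 30 mm high.
- shoe_a_lip (a point): Middle of the upper inner edge of the orange shoe on the heater's +y side; moves with the shoe. The shoe is 32 mm wide along x, top 83 mm above the worktop. Its inward lip, 6.5 mm thick, at first overhangs the plug's collar by 4 mm with 4.5 mm of air between, so a straight pull jams. Below the lip its upright face stands about 0.5 mm from the collar: a leaning plug pushes it outward.
- shoe_b_lip (a point): The same point on the like shoe on the heater's -y side.
- shoe_a (a joint): Outward travel (m) of the shoe on the heater's +y side, 0 to 0.0055 (end stop). It slides stiffly (6 N of friction, no spring) and stays where it is pushed. The plug passes between the lips once the two travels add up to over 0.008; with both shoes fully back it comes straight up with 1.5 mm to spare on each side.
- shoe_b (a joint): The same for the shoe on the heater's -y side, which travels towards -y.
- tray: Fixed white open tray, 140 (x) x 180 (y) mm outside, walls 4 mm thick and 22 mm high, flat inner floor 4 mm above the worktop. Origin: centre of its underside.
- tape_roll: Roll of cream tape lying flat, 75 mm across, 19 mm high; bystander. Origin: centre of its underside.
- septa_tin: Round white tin, 64 mm across, 30 mm high; bystander. Origin: centre of its underside.
- timer: Grey timer, 62 x 62 x 18 mm; bystander. Origin: centre of its underside.
- vial_05: Brown glass vial with black cap, 27 mm across, 98 mm tall; bystander, standing. Origin: centre of its underside.
Mind the look-alikes: they are no part of the job. What is shaped like the part that bears plug_mid but pink or yellow is not meant.

How it is judged:
On the way, in this order (a step that is already met when the one before it is completed fails the run):
1. both shoes have been pushed at least 2 mm outward while the plug is still down in the well (raised less than 10 mm) (value of joint each of shoe_a, shoe_b above 0.002 m and z of plug_mid in the frame of heater below 0.083 m), for 0.1 s.
2. the plug is drawn clear of the well (raised more than 45 mm) (z of plug_mid in the frame of heater above 0.118 m), for 0.1 s.
At the end, for the whole second after the job is handed in: The plug stands upright (within 0.15 rad) and still on the tray's inner floor, its axis within the tray's walls and its foot flat on the floor (height within 8 mm) (x of plug_mid in the frame of tray between -0.066 and 0.066 m and y of plug_mid in the frame of tray between -0.086 and 0.086 m and z of plug_mid in the frame of tray between 0.045 and 0.061 m and angle between plug_mid's own z axis and vertical below 0.15 rad); the robot touches nothing.
It fails at once if the tape roll, tin, timer or vial is shifted by more than 30 mm (distance of any of tape_roll, septa_tin, timer, vial_05 from where it was at the start of the episode above 0.03 m).
It also fails if it takes over 40 s, if anything falls off the work surface, if the arm or the gripper's body presses on something with over 40 N, if the wrist force passes 120 N, or if a joint passes its speed limit or range.

## Working session

There is one attempt and no reset: what is moved stays moved. The work goes in short steps, Python scripts to look and compute and a tool call to move; the robot and the scene stay as the last step left them, time stands still between calls to the robot, and variables do not carry over. Pictures are saved under pics/ and viewed, and the job is handed in when it is done.

Besides the shell and the picture viewer there is one more tool, called after "Call:" by a JSON object that holds its "fn" and its "kwargs". move_arm: Moves the arm, as the interface text tells. Its arguments: {"type":"object","properties":{"increments":{"type":"array"},"newtons":{"type":"number"}},"required":["increments"]}

```bash
mkdir -p pics
python3 - <<'E'
from cell import robot
import cv2,numpy as np
print(robot.observe(), robot.grasp_offset)
for n in ["scene","side","wrist"]:
    c=robot.read_camera(n); cv2.imwrite(f"pics/{n}0.png",c["img"][:,:,::-1])
    print(n,c["fx"],c["fy"],c["cx"],c["cy"],np.round(c["T"],4).tolist())
    for t in ["heater","plug_mid","plug_knob","shoe_a_lip","tray","vial_05","tape_roll","septa_tin","timer"]:
        print(t,[(np.round(d["rect"]).tolist(),round(d["conf"],2)) for d in robot.look_for(t,n)])
E
```

```text
{'time': 0.0, 'qpos': array([-1.45302073e+00,  3.42754101e-01,  1.52499880e+00, -1.75380772e-05,
        1.27539429e+00, -1.45992178e-01]), 'qvel': array([ 0.00036026,  0.00073207,  0.00023874,  0.00225313, -0.00074489,
        0.00019704]), 'joint_efforts': array([-4.38348679e-04, -4.31243920e+01, -2.44222856e+01,  7.18801282e-02,
        5.60044439e-02, -1.52467323e-04]), 'tool_pos': array([ 0.1368454 , -0.50639507,  0.19863507]), 'tool_rot': array([-3.14138310e+00,  1.54043180e-03, -1.30702327e+00]), 'contact_force': array([-1.03506646,  0.40358595,  0.26356426]), 'torque': array([0.01074578, 0.0036202 , 0.03416315]), 'opening': 0.0918466496565044} 0.0188
scene 455.41529069999825 455.41529069999825 251.13678271522275 196.1651019449146 [[-0.4503, -0.415, 0.7906, -0.3444], [-0.8928, 0.1977, -0.4047, 0.4395], [0.0116, -0.8881, -0.4596, 0.5982], [0.0, 0.0, 0.0, 1.0]]
heater [([139.0, 218.0, 73.0, 60.0], 0.8)]
plug_mid [([209.0, 244.0, 19.0, 46.0], 0.9), ([167.0, 204.0, 18.0, 32.0], 0.85), ([147.0, 187.0, 20.0, 36.0], 0.75)]
plug_knob [([148.0, 184.0, 14.0, 36.0], 0.74), ([209.0, 244.0
[... 806 characters left out ...]
], 0.19)]
shoe_a_lip [([295.0, 233.0, 34.0, 32.0], 0.74), ([273.0, 122.0, 8.0, 17.0], 0.4)]
tray [([261.0, 118.0, 13.0, 24.0], 0.57), ([186.0, 225.0, 83.0, 86.0], 0.55)]
vial_05 [([281.0, 296.0, 19.0, 28.0], 0.63)]
tape_roll [([296.0, 233.0, 32.0, 30.0], 0.73)]
septa_tin [([298.0, 194.0, 26.0, 25.0], 0.86), ([271.0, 118.0, 6.0, 14.0], 0.35)]
timer [([192.0, 174.0, 28.0, 23.0], 0.57)]
wrist 329.2596338812428 329.2596338812428 257.40840767493336 192.4780909999988 [[0.2598, -0.9197, -0.2943, 0.2171], [-0.9657, -0.2472, -0.0797, -0.4849], [0.0005, 0.3049, -0.9524, 0.3842], [0.0, 0.0, 0.0, 1.0]]
heater []
plug_mid []
plug_knob []
shoe_a_lip []
tray []
vial_05 []
tape_roll []
septa_tin []
timer []
```

Run:
```python
import cv2
a=cv2.imread("pics/scene0.png");cv2.imwrite("pics/s1.png",cv2.resize(a[130:310,110:350],None,fx=3.3,fy=3.3,interpolation=2))
a=cv2.imread("pics/side0.png");cv2.imwrite("pics/d1.png",cv2.resize(a[90:340,150:400],None,fx=2.4,fy=2.4,interpolation=2))
```

```text
(no output)
```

View pics/s1.png

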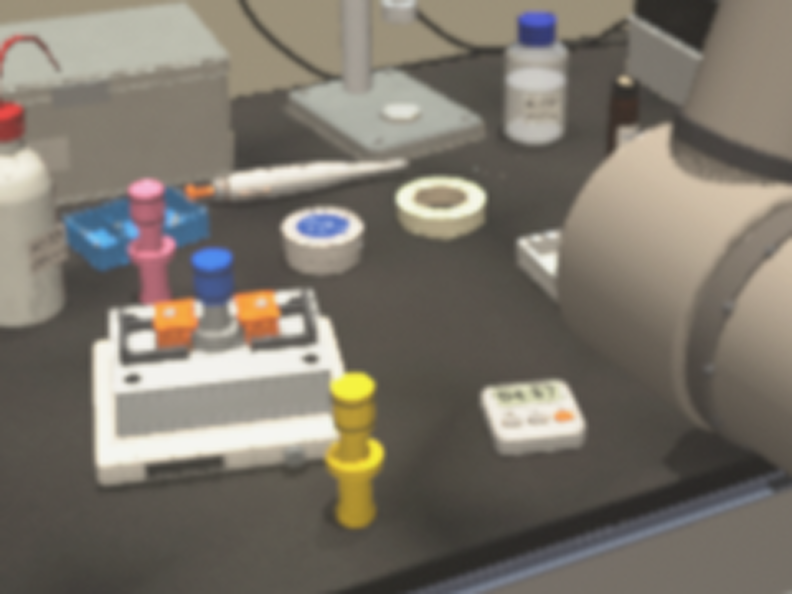

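View pics/d1.png

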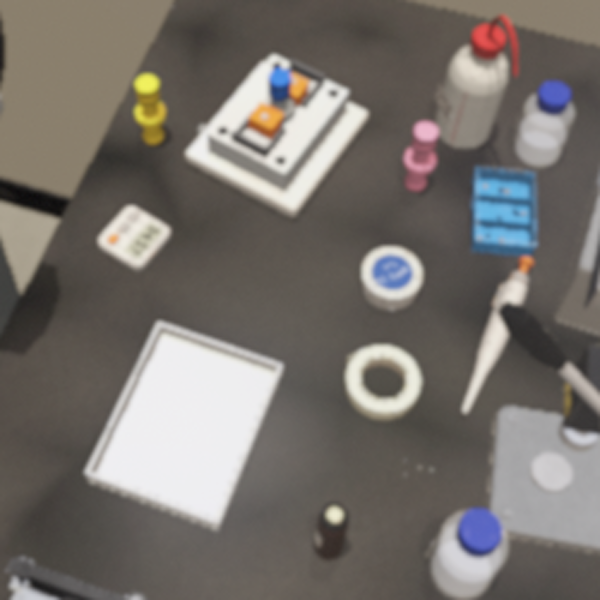

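Candidates for the plug: blue-knobbed in the heater at scene (174,213) / side (267,125); pink at scene (154,200) / side (325,152); yellow at scene (217,266) / side (211,132). Only the first has a blue knob, and it sits between the orange shoes. I'll confirm with an enlarged crop and measure.

Run:
```python
import cv2
a=cv2.imread("pics/scene0.png");cv2.imwrite("pics/s2.png",cv2.resize(a[195:285,130:230],None,fx=6,fy=6,interpolation=2))
a=cv2.imread("pics/side0.png");cv2.imwrite("pics/d2.png",cv2.resize(a[100:190,220:320],None,fx=6,fy=6,interpolation=2))
cv2.imwrite("pics/d3.png",cv2.resize(a[215:315,180:280],None,fx=5,fy=5,interpolation=2))
```

```text
(no output)
```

View pics/s2.png

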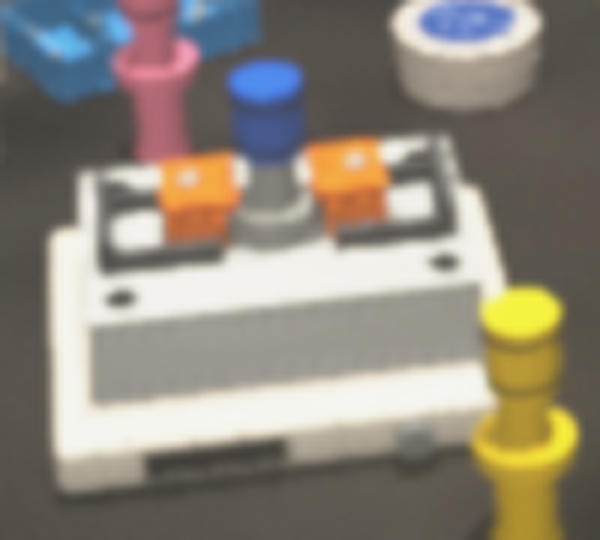

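View pics/d2.png

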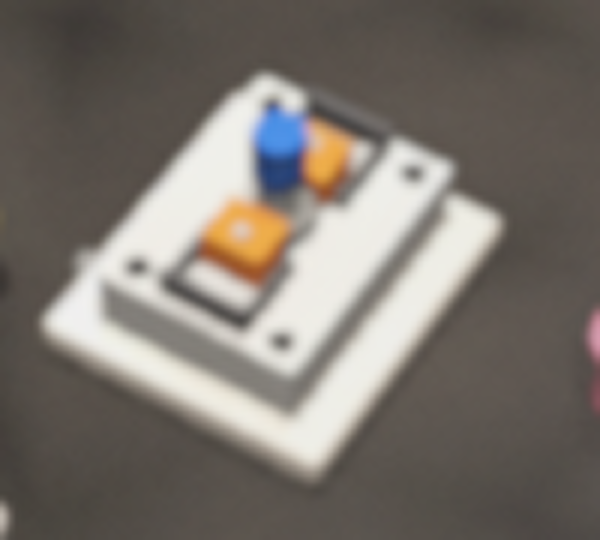

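View pics/d3.png

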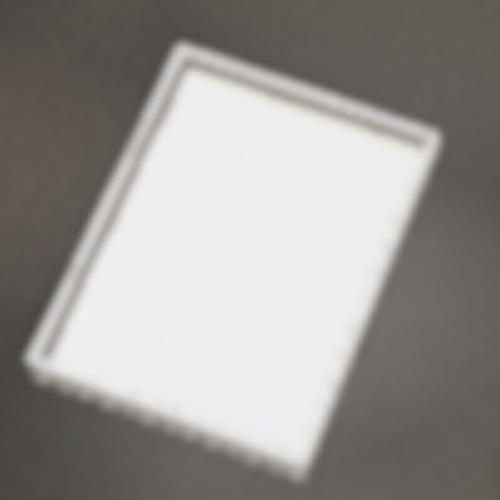

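The crops confirm the blue knob standing between the two orange shoes. Heater block corners are visible in both pictures, and the tray rim in side.

```bash
cat > h.py <<'E'
import numpy as np
from scipy.optimize import least_squares
S=dict(f=455.4153,c=(251.137,196.165),T=np.array([[-0.4503,-0.415,0.7906,-0.3444],[-0.8928,0.1977,-0.4047,0.4395],[0.0116,-0.8881,-0.4596,0.5982],[0,0,0,1.]]))
D=dict(f=454.8415,c=(250.8946,194.806),T=np.array([[0.9447,0.2767,-0.1761,0.7254],[0.328,-0.8055,0.4935,-0.5679],[-0.0053,-0.524,-0.8517,1.0405],[0,0,0,1.]]))
def full(p,k,o): p=np.array(p,float); return (p+.5)/k-.5+np.array(o)
def ray(C,p):
    d=np.array([(p[0]-C['c'][0])/C['f'],(p[1]-C['c'][1])/C['f'],1]); return C['T'][:3,3],C['T'][:3,:3]@d
def onz(C,p,z):
    o,d=ray(C,p); return o+d*(z-o[2])/d[2]
def proj(C,X):
    q=C['T'][:3,:3].T@(np.array(X)-C['T'][:3,3]); return C['f']*q[:2]/q[2]+np.array(C['c'])
def fitrect(pts,a,b):
    # pts cyclic order; best of cyclic assignments to rectangle a x b
    P=np.array(pts)[:,:2]; best=None
    c=np.array([[-a,-b],[a,-b],[a,b],[-a,b]])/2
    for cc in (c,c[::-1]):
        for r in range(4):
            q=np.roll(cc,r,0); H=(q).T@(P-P.mean(0)); th=np.arctan2(H[0,1]-H[1,0],H[0,0]+H[1,1])
            R=np.array([[np.cos(th),-np.sin(th)],[np.sin(th),np.cos(th)]]); e=P-P.mean(0)-q@R.T
            if best is None or (e**2).sum()<best[0]-1e-9: best=((e**2).sum(),P.mean(0),th,e)
    return best
E
python3 - <<'E'
from h import *
s=[full(p,6,(130,195)) for p in [(80,175),(90,325),(483,285),(447,135)]]
d=[full(p,6,(220,100)) for p in [(264,70),(457,165),(293,378),(103,283)]]
t=[full(p,5,(180,215)) for p in [(180,42),(442,133),(308,470),(26,362)]]
for C,p,z,a,b in((S,s,.06,.104,.14),(D,d,.06,.104,.14),(D,t,.022,.14,.18)):
    r=fitrect([onz(C,q,z) for q in p],a,b); print(r[1].round(4),round(r[2],3),(r[3]*1000).round(1).tolist())
# knob centre
ks=full((267,113),6,(130,195)); kd=full((279,152),6,(220,100))
print(onz(S,ks,.107),onz(D,kd,.107))
# top centre
print(onz(S,full((267,82),6,(130,195)),.122),onz(D,full((280,131),6,(220,100)),.122))
E
```

```text
[0.4975 0.1954] 2.897 [[0.4, 0.5], [-0.4, -1.3], [-2.4, 1.7], [2.4, -0.9]]
[0.5008 0.1921] -0.226 [[-0.7, 4.5], [1.0, 1.3], [-2.2, -2.4], [1.9, -3.4]]
[ 0.5255 -0.1793] -0.034 [[-0.9, 0.9], [0.5, 0.4], [1.3, -1.0], [-0.9, -0.4]]
[0.49978457 0.19533652 0.107     ] [0.49900823 0.19237499 0.107     ]
[0.49562394 0.19567496 0.122     ] [0.49934174 0.19165077 0.122     ]
```

```bash
cat >> h.py <<'E'
from scipy.spatial.transform import Rotation as Ro
def plan(p0,R0,wps,op):
    """wps: list of (pos,Rotation,n)"""
    out=[]
    p=np.array(p0);R=R0
    for q,Q,n in wps:
        q=np.array(q); rv=(R.inv()*Q).as_rotvec()
        ps=p
        for i in range(n):
            out.append([op]+(1000*R.inv().apply((q-ps)/n)).round(1).tolist()+(rv/n).round(3).tolist()); R=R*Ro.from_rotvec(rv/n)
        p=q;R=Q
    return out
def down(y): return Ro.from_euler('xyz',[np.pi,0,y])
E
python3 - <<'E'
from h import *
from cell import robot
o=robot.observe(); R=Ro.from_euler('xyz',o['tool_rot'])
for r in plan(o['tool_pos'],R,[((.42,-.2,.25),down(-.235),7),((.497,.17,.25),down(-.235),7)],91.8): print(r)
for n,p in dict(vial=(290,318),bottle=(345,150),bottle2=(349,330),yellow=(214,147),pink=(323,167)).items(): print(n,onz(D,p,0)[:2].round(3))
E
```

```text
[91.8, -31.8, -50.5, -7.2, 0.0, -0.0, -0.153]
[91.8, -23.7, -54.7, -7.2, 0.0, -0.0, -0.153]
[91.8, -15.1, -57.7, -7.2, 0.0, -0.0, -0.153]
[91.8, -6.1, -59.3, -7.2, 0.0, -0.0, -0.153]
[91.8, 3.0, -59.6, -7.2, 0.0, -0.0, -0.153]
[91.8, 12.1, -58.4, -7.2, 0.0, -0.0, -0.153]
[91.8, 20.8, -55.9, -7.2, 0.0, -0.0, -0.153]
[91.8, -1.6, -54.0, -0.0, 0.0, 0.0, 0.0]
[91.8, -1.6, -54.0, -0.0, 0.0, 0.0, 0.0]
[91.8, -1.6, -54.0, -0.0, 0.0, 0.0, 0.0]
[91.8, -1.6, -54.0, -0.0, 0.0, 0.0, 0.0]
[91.8, -1.6, -54.0, -0.0, 0.0, 0.0, 0.0]
[91.8, -1.6, -54.0, -0.0, 0.0, 0.0, 0.0]
[91.8, -1.6, -54.0, -0.0, 0.0, 0.0, 0.0]
vial [ 0.705 -0.25 ]
bottle [0.715 0.264]
bottle2 [ 0.839 -0.233]
yellow [0.357 0.153]
pink [0.671 0.186]
```

Call:
{"fn": "move_arm", "kwargs": {"increments": [[91.8,-32,-50,-7,0,0,-0.153],[91.8,-24,-55,-7,0,0,-0.153],[91.8,-15,-58,-7,0,0,-0.153],[91.8,-6,-59,-7,0,0,-0.153],[91.8,3,-60,-7,0,0,-0.153],[91.8,12,-58,-7,0,0,-0.153],[91.8,21,-56,-7,0,0,-0.153],[91.8,-2,-54,0,0,0,0],[91.8,-2,-54,0,0,0,0],[91.8,-2,-54,0,0,0,0],[91.8,-2,-54,0,0,0,0],[91.8,0,0,0,0,0,0]], "newtons": 50}}

```text
time: 3.0
tool_pos: [0.462, 0.0324, 0.25]
tool_rot: [3.141, -0.006, -0.202]
contact_force: [-0.1, -0.8, 0.7]
opening: 0.0916
```

Run:
```python
from h import *
from cell import robot
import cv2
o=robot.observe(); print(o['time'],o['tool_pos'],o['tool_rot'],o['qpos'])
R=Ro.from_euler('xyz',o['tool_rot'])
for r in plan(o['tool_pos'],R,[((.497,.170,.23),down(-.235),3)],91.8): print(r)
c=robot.read_camera("wrist"); cv2.imwrite("pics/w1.png",c["img"][:,:,::-1]); print(c["T"].round(4).tolist())
```

```text
3.0 [0.46202971 0.03243263 0.25000298] [ 3.14060149 -0.00635193 -0.20236021] [-0.09436488  0.18541941  1.59630795 -0.00171019  1.35365752  0.10836173]
[91.8, 2.2, -47.3, 6.6, 0.0, -0.002, 0.011]
[91.8, 1.7, -47.3, 6.6, 0.0, -0.002, 0.011]
[91.8, 1.2, -47.3, 6.7, 0.0, -0.002, 0.011]
[[0.9794, -0.1942, -0.056, 0.4778], [-0.202, -0.932, -0.3009, 0.1143], [0.0062, 0.306, -0.952, 0.4348], [0.0, 0.0, 0.0, 1.0]]
```

View pics/w1.png

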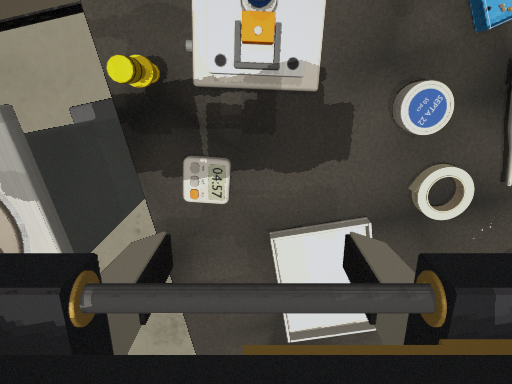

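Wrist view shows the yellow look-alike at (130,70), the heater at top (255,45), its near edge tilted slightly, and the timer at (206,180). Moving on for a better view.

Call:
{"fn": "move_arm", "kwargs": {"increments": [[91.8,3,-48,0,0,-0.002,0.011],[91.8,2,-48,0,0,-0.002,0.011],[91.8,1,-30,0,0,-0.002,0.011],[91.8,0,0,0,0,0,0]]}}

```text
time: 3.55
tool_pos: [0.4969, 0.1498, 0.2497]
tool_rot: [3.138, -0.001, -0.246]
contact_force: [0.6, -1.3, -0.1]
opening: 0.0919
```

Run:
```python
from h import *
from cell import robot
import cv2
o=robot.observe(); print(o['time'],o['tool_pos'],o['tool_rot'])
c=robot.read_camera("wrist"); cv2.imwrite("pics/w2.png",c["img"][:,:,::-1]); print(c["T"].round(4).tolist())
np.save("Tw2.npy",c["T"])
a=c["img"][:,:,::-1][60:280,130:390]; cv2.imwrite("pics/w2c.png",cv2.resize(a,None,fx=2.5,fy=2.5,interpolation=2))
```

```text
3.55 [0.49688366 0.14979786 0.24967051] [ 3.13765174e+00 -1.46829511e-03 -2.45811303e-01]
[[0.9697, -0.2328, -0.0742, 0.5172], [-0.2443, -0.9222, -0.2998, 0.2312], [0.0013, 0.3088, -0.9511, 0.4342], [0.0, 0.0, 0.0, 1.0]]
```

View pics/w2.png

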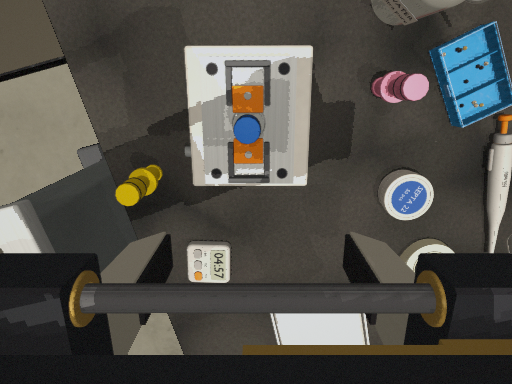

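Knob top is at (246,129), the screws at (212,69), (284,69), (216,173), (283,173), and the shoes line up vertically. Computing the knob position and heater yaw.

Run:
```python
from h import *
import cv2
a=cv2.imread("pics/w2.png"); hsv=cv2.cvtColor(a,cv2.COLOR_BGR2HSV)
W=dict(f=329.26,c=(257.408,192.478),T=np.load("Tw2.npy"))
m=cv2.inRange(hsv,(105,120,40),(125,255,255)); m[:, :215]=0;m[:,290:]=0; m[:100]=0;m[160:]=0
ys,xs=np.nonzero(m); print(xs.min(),xs.max(),ys.min(),ys.max(),len(xs))
k=a[100:160,215:280]; cv2.imwrite("pics/w2k.png",cv2.resize(a[40:195,180:320],None,fx=4,fy=4,interpolation=2))
print(onz(W,(246,129),.122),onz(W,(xs.mean(),ys.mean()),.115))
sc=[onz(W,p,.06)[:2] for p in [(212,69),(284,69),(283,173),(216,173)]]
sc=np.array(sc); print(sc.mean(0), sc)
v=(sc[0]+sc[1]-sc[2]-sc[3]); print("yaw from y",np.arctan2(v[1],v[0])-np.pi/2)
v=(sc[1]+sc[2]-sc[0]-sc[3]); print("yaw from x",np.arctan2(v[1],v[0]))
```

```text
234 260 115 143 602
[0.4977262  0.19616683 0.122     ] [0.49796682 0.19519066 0.115     ]
[0.49844603 0.19433813] [[0.47485956 0.25919705]
 [0.54922096 0.24046723]
 [0.52292809 0.12923706]
 [0.44677553 0.14845119]]
yaw from y -0.24023652302615073
yaw from x -0.24695032156256388
```

View pics/w2k.png

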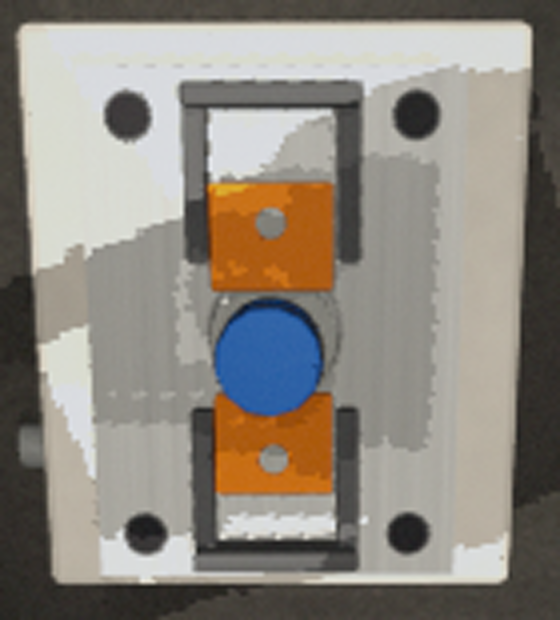

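Run:
```python
from h import *
from cell import robot
o=robot.observe(); R=Ro.from_euler('xyz',o['tool_rot'])
for r in plan(o['tool_pos'],R,[((.498,.195,.14),down(-.243),2),((.498,.195,.092),down(-.243),2)],91.8): print(r)
```

```text
[91.8, -5.1, -22.8, 54.7, 0.002, -0.001, -0.002]
[91.8, -5.0, -22.7, 54.8, 0.002, -0.001, -0.002]
[91.8, 0.0, -0.0, 24.0, 0.0, 0.0, 0.0]
[91.8, 0.0, -0.0, 24.0, 0.0, 0.0, 0.0]
```

Call:
{"fn": "move_arm", "kwargs": {"increments": [[91.8,-5,-23,54,0.002,-0.001,-0.002],[91.8,-5,-23,54,0.002,-0.001,-0.002],[60,0,0,0,0,0,0]]}}

```text
time: 3.98
tool_pos: [0.5001, 0.1904, 0.1406]
tool_rot: [3.141, -0.003, -0.249]
contact_force: [-0.6, -0.6, 0.2]
opening: 0.0859
```

Run:
```python
from h import *
from cell import robot
o=robot.observe(); R=Ro.from_euler('xyz',o['tool_rot'])
print(o['tool_pos'],o['tool_rot'])
for r in plan(o['tool_pos'],R,[((.498,.195,.092),down(-.243),2)],91.8): print(r)
```

```text
[0.50012564 0.19042066 0.14061648] [ 3.14062866 -0.00341517 -0.2485155 ]
[91.8, -1.7, -2.0, 24.3, 0.0, -0.002, -0.003]
[91.8, -1.6, -2.0, 24.3, 0.0, -0.002, -0.003]
```

Call:
{"fn": "move_arm", "kwargs": {"increments": [[60,-2,-2,24,0,-0.002,-0.003],[60,-1,-2,24,0,-0.002,-0.003],[45,0,0,0,0,0,0],[20,0,0,0,0,0,0],[20,0,0,0,0,0,0],[20,0,0,0,0,0,0]], "newtons": 50}}

```text
time: 4.72
tool_pos: [0.5055, 0.1885, 0.1027]
tool_rot: [-3.138, -0.014, -0.249]
contact_force: [-0.0, -0.6, -0.3]
opening: 0.0264
```

Run:
```python
from h import *
from cell import robot
import cv2
o=robot.observe(); R=Ro.from_euler('xyz',o['tool_rot'])
print(o['tool_pos'],o['tool_rot'],o['contact_force'],o['opening'])
c=robot.read_camera("side"); cv2.imwrite("pics/d4.png",cv2.resize(c["img"][90:190,210:330,::-1],None,fx=5,fy=5,interpolation=2))
c=robot.read_camera("scene"); cv2.imwrite("pics/s4.png",cv2.resize(c["img"][150:290,110:250,::-1],None,fx=4,fy=4,interpolation=2))
```

```text
[0.50554307 0.18850309 0.10269407] [-3.13782947 -0.01434439 -0.24870229] [-0.04250508 -0.58554139 -0.27851068] 0.026447496802480944
```

View pics/d4.png

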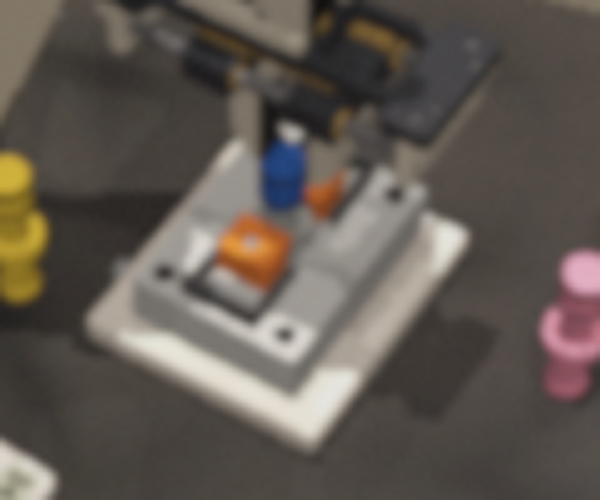

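View pics/s4.png

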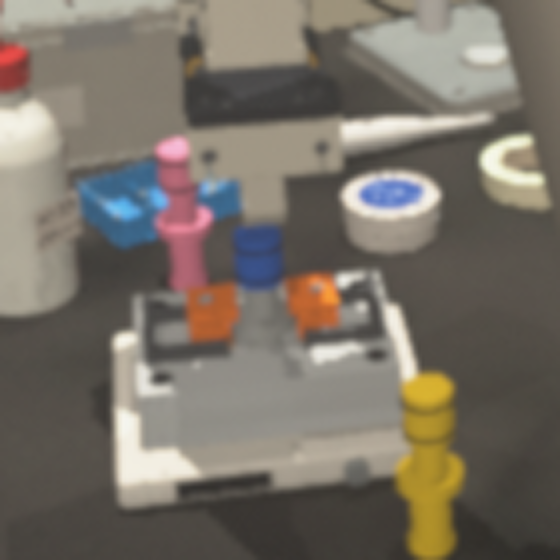

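Run:
```python
from h import *
from cell import robot
import cv2
for i in range(2):
    o=robot.observe(); 
    print(o['time'],o['tool_pos'],o['tool_rot'],o['contact_force'],o['opening'],o['qpos'])
    c=robot.read_camera("wrist")
cv2.imwrite("pics/w3.png",c["img"][:,:,::-1]); print(c["T"].round(4).tolist())
```

```text
4.825 [0.50534643 0.18866422 0.10232744] [-3.13802952 -0.01388036 -0.24842835] [ 0.50440663 -0.40050307  0.57802636] 0.021285123834586583 [ 0.21717027  0.4568617   1.63538012 -0.00354357  1.03535101  0.46736057]
4.875 [0.50511145 0.18871003 0.10200277] [-3.13828404 -0.01327693 -0.24834662] [ 1.11983416 -0.88040009 -0.69763822] 0.020415909975079437 [ 0.21732137  0.45727799  1.63571093 -0.00349431  1.03525751  0.46740913]
[[0.969, -0.2391, -0.0624, 0.5232], [-0.2468, -0.9229, -0.2957, 0.2693], [0.0131, 0.3019, -0.9533, 0.2871], [0.0, 0.0, 0.0, 1.0]]
```

View pics/w3.png

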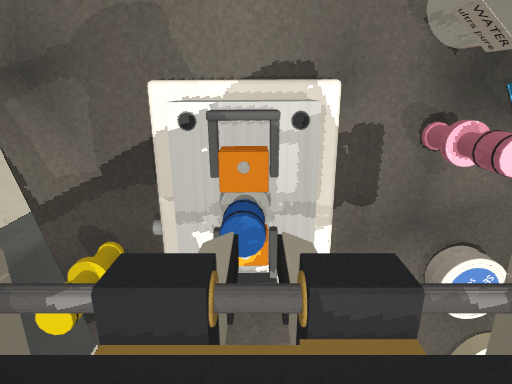

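Run:
```python
from h import *
import cv2
T=np.array([[0.969,-0.2391,-0.0624,0.5232],[-0.2468,-0.9229,-0.2957,0.2693],[0.0131,0.3019,-0.9533,0.2871],[0,0,0,1.]])
W=dict(f=329.26,c=(257.408,192.478),T=T)
for p in [(243,230),(243,236),(243,225)]: print(p,onz(W,p,.122)[:2])
print("screws",onz(W,(187,121),.06)[:2],onz(W,(301,120),.06)[:2])
print("proj tcp",proj(W,[.5051,.1887,.102]),proj(W,[.498,.195,.122]),proj(W,[.498,.195,.092]))
a=cv2.imread("pics/w3.png"); cv2.imwrite("pics/w3c.png",cv2.resize(a[180:350,160:330],None,fx=3.5,fy=3.5,interpolation=2))
```

```text
(243, 230) [0.49948914 0.19925849]
(243, 236) [0.49855935 0.19579893]
(243, 225) [0.5002555 0.20211  ]
screws [0.47480693 0.25983588] [0.54963971 0.24136539]
proj tcp [257.29090613 229.8011764 ] [242.40496591 237.5234799 ] [243.83516678 217.14297874]
```

View pics/w3c.png

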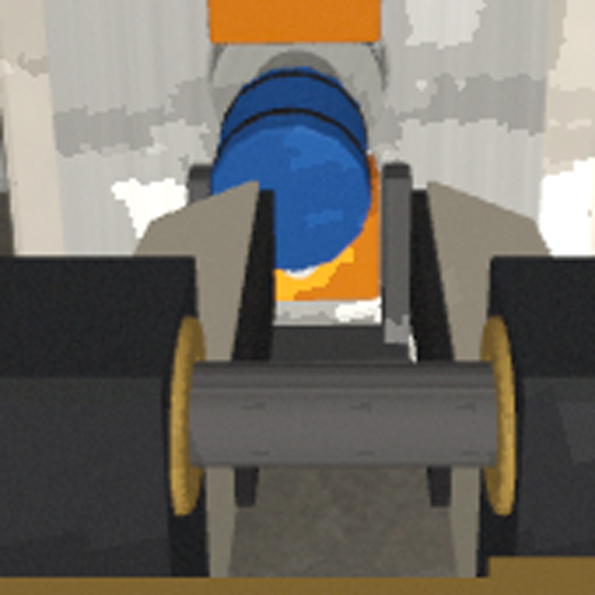

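Run:
```python
from h import *
import cv2
a=cv2.imread("pics/s4.png")
def mk(X,col):
    p=(proj(S,X)-np.array([110,150])+.5)*4-.5; cv2.circle(a,tuple(int(v) for v in p),4,col,-1); print(X,p)
mk([.5055,.1885,.1027],(0,0,255)); mk([.5055,.1885,.1215],(0,255,255))
mk([.498,.195,.122],(0,255,0)); mk([.498,.195,.092],(0,255,0)); mk([.498,.195,.06],(255,0,255))
cv2.imwrite("pics/s4m.png",a)
a=cv2.imread("pics/d4.png")
def mk(X,col):
    p=(proj(D,X)-np.array([210,90])+.5)*5-.5; cv2.circle(a,tuple(int(v) for v in p),4,col,-1); print(X,p)
mk([.5055,.1885,.1027],(0,0,255)); mk([.5055,.1885,.1215],(0,255,255))
mk([.498,.195,.122],(0,255,0)); mk([.498,.195,.092],(0,255,0))
cv2.imwrite("pics/d4m.png",a)
```

```text
[0.5055, 0.1885, 0.1027] [267.0022579  254.79207014]
[0.5055, 0.1885, 0.1215] [264.79932967 224.74785037]
[0.498, 0.195, 0.122] [257.62659424 232.41305279]
[0.498, 0.195, 0.092] [261.25387556 280.42505858]
[0.498, 0.195, 0.06] [265.01406525 330.19628755]
[0.5055, 0.1885, 0.1027] [291.61970832 190.32827254]
[0.5055, 0.1885, 0.1215] [292.57119785 167.07687182]
[0.498, 0.195, 0.122] [282.875039   153.93905434]
[0.498, 0.195, 0.092] [281.57596711 190.90312518]
```

View pics/s4m.png

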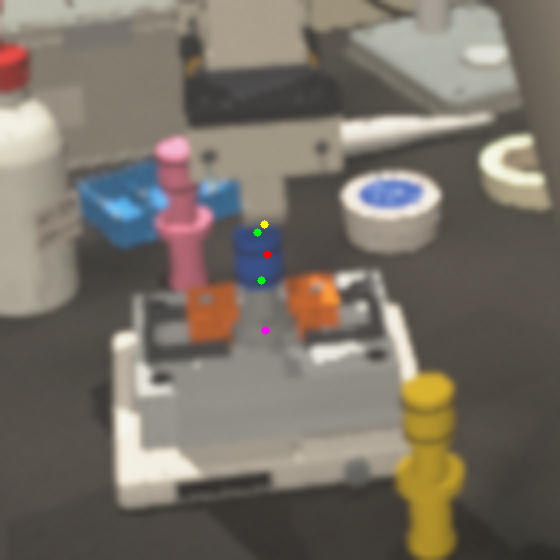

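View pics/d4m.png

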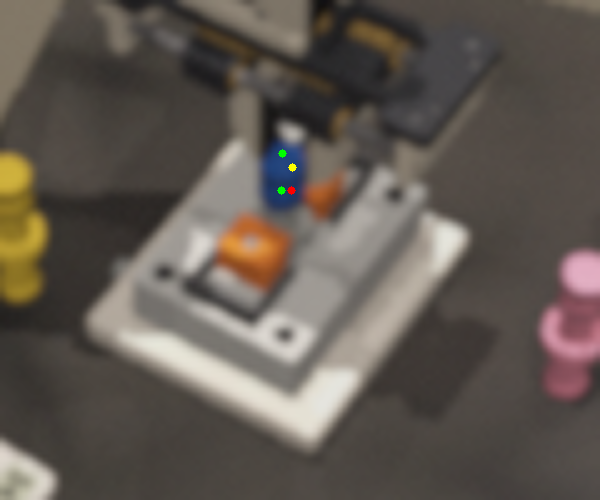

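The fingers missed: opening reached the commanded 20 mm, and the scene view shows the finger tip level with the knob top at (176,206). I'll raise, open, and check where the tips really are relative to the TCP.

Call:
{"fn": "move_arm", "kwargs": {"increments": [[40,0,0,-20,0,0,0],[50,0,0,-20,0,0,0],[50,0,0,0,0,0,0],[50,0,0,0,0,0,0]]}}

```text
time: 5.42
tool_pos: [0.5033, 0.1889, 0.1412]
tool_rot: [-3.14, -0.01, -0.247]
contact_force: [-0.8, -0.1, 0.3]
opening: 0.0494
```

Run:
```python
from h import *
from cell import robot
import cv2
o=robot.observe(); t=o['tool_pos'];R=Ro.from_euler('xyz',o['tool_rot'])
print(o['time'],t,o['tool_rot'],o['contact_force'],o['opening'])
for n,C in(("scene",S),("side",D)):
    c=robot.read_camera(n); im=np.ascontiguousarray(c["img"][:,:,::-1])
    x0,y0=(110,150) if n=="scene" else (210,70)
    b=cv2.resize(im[y0:y0+140,x0:x0+140],None,fx=4.2,fy=4.2,interpolation=2)
    for off,col in(((0,0,0),(0,0,255)),((0,0,-.0188),(0,255,255)),((.0,0,-.047-.0188),(0,255,0))):
        p=(proj(C,t+R.apply(off))-np.array([x0,y0])+.5)*4.2; cv2.circle(b,tuple(int(v) for v in p),3,col,-1)
    cv2.imwrite(f"pics/{n}5.png",b)
```

```text
5.425 [0.5033094  0.18891129 0.14118743] [-3.13989101 -0.01008831 -0.24735185] [-0.75331979 -0.09077915  0.34632756] 0.04943203291013691
```

View pics/scene5.png

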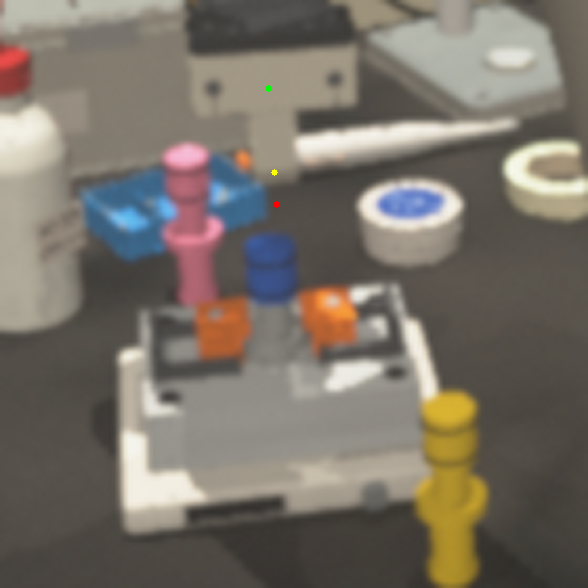

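View pics/side5.png

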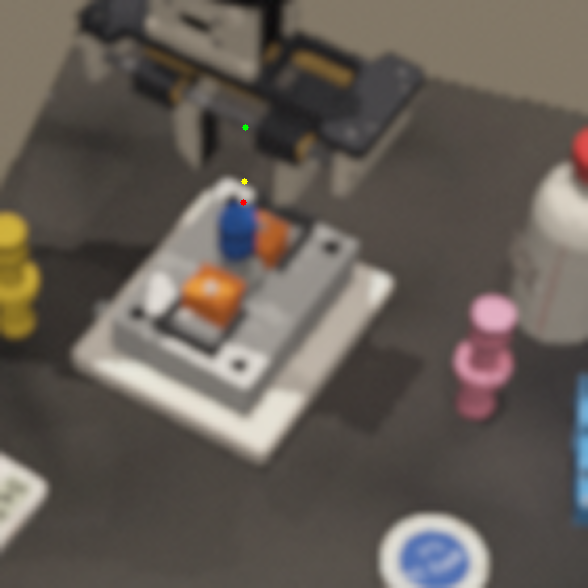

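In side, the tips sit at (195,165) and (290,205), level with the yellow grasp-point mark rather than the red TCP mark. So the open tips are about 19 mm short of the TCP and I have to go lower. I'll re-centre first.

Run:
```python
from h import *
from cell import robot
o=robot.observe(); R=Ro.from_euler('xyz',o['tool_rot'])
for r in plan(o['tool_pos'],R,[((.498,.195,.135),down(-.243),2),((.498,.195,.09),down(-.243),3)],60): print(r)
```

```text
[60, -3.4, -2.3, 3.0, -0.001, -0.005, -0.002]
[60, -3.4, -2.3, 3.1, -0.001, -0.005, -0.002]
[60, 0.0, -0.0, 15.0, 0.0, 0.0, 0.0]
[60, 0.0, -0.0, 15.0, 0.0, 0.0, 0.0]
[60, 0.0, -0.0, 15.0, 0.0, 0.0, 0.0]
```

Call:
{"fn": "move_arm", "kwargs": {"increments": [[60,-4,-3,3,0,-0.005,0],[60,-3,-2,3,0,-0.005,0],[60,0,0,15,0,0,0],[60,0,0,0,0,0,0]]}}

```text
time: 6.02
tool_pos: [0.4962, 0.1958, 0.1167]
tool_rot: [3.142, 0.004, -0.247]
contact_force: [0.1, 0.1, 0.1]
opening: 0.0604
```

Run:
```python
from h import *
from cell import robot
o=robot.observe(); R=Ro.from_euler('xyz',o['tool_rot'])
print(o['tool_pos'],o['tool_rot'],o['contact_force'],o['opening'])
for r in plan(o['tool_pos'],R,[((.498,.195,.09),down(-.243),2)],60): print(r)
```

```text
[0.4961896  0.19583097 0.11669851] [ 3.14157257  0.00404383 -0.24713685] [0.12011664 0.14757522 0.07229967] 0.06044648887985956
[60, 1.0, 0.2, 13.3, 0.0, 0.002, -0.002]
[60, 1.0, 0.2, 13.3, 0.0, 0.002, -0.002]
```

Call:
{"fn": "move_arm", "kwargs": {"increments": [[60,1,0,13,0,0.002,0],[60,1,0,13,0,0.002,0],[60,0,0,0,0,0,0]]}}

```text
time: 6.4
tool_pos: [0.498, 0.1951, 0.0883]
tool_rot: [3.141, 0.0, -0.247]
contact_force: [0.3, -0.1, 0.2]
opening: 0.0598
```

Run:
```python
from h import *
from cell import robot
import cv2
o=robot.observe(); t=o['tool_pos'];R=Ro.from_euler('xyz',o['tool_rot'])
print(o['time'],t,o['tool_rot'],o['contact_force'],o['opening'])
bs=[]
for n,C in(("scene",S),("side",D)):
    c=robot.read_camera(n); im=np.ascontiguousarray(c["img"][:,:,::-1])
    x0,y0=(120,160) if n=="scene" else (215,70)
    b=cv2.resize(im[y0:y0+110,x0:x0+100],None,fx=4,fy=4,interpolation=2)
    for off,col in(((0,0,0),(0,0,255)),((0,0,-.0188),(0,255,255))):
        p=(proj(C,t+R.apply(off))-np.array([x0,y0])+.5)*4; cv2.circle(b,tuple(int(v) for v in p),2,col,-1)
    bs.append(b)
cv2.imwrite(f"pics/b6.png",np.hstack(bs))
```

```text
6.4 [0.49804401 0.19512842 0.08834852] [ 3.14116736e+00  4.24474268e-04 -2.47369809e-01] [ 0.33695652 -0.08089894  0.15237447] 0.05976142294966504
```

View pics/b6.png

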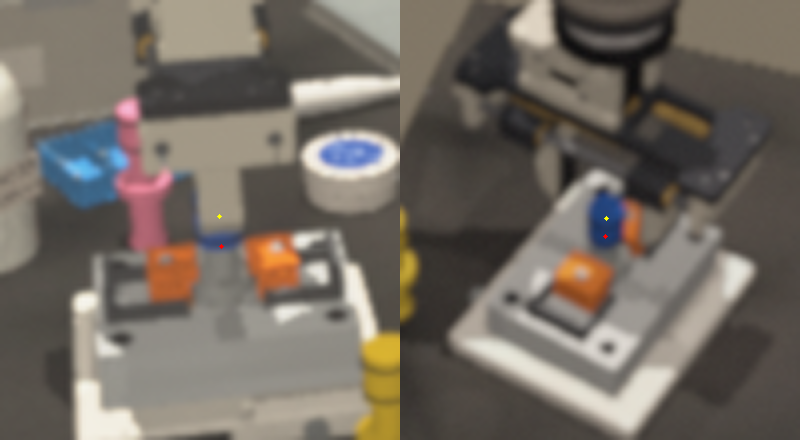

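Now the near finger covers the knob almost to its lower edge, centred on it. Closing.

Call:
{"fn": "move_arm", "kwargs": {"increments": [[35,0,0,0,0,0,0],[20,0,0,0,0,0,0],[20,0,0,0,0,0,0],[15,0,0,0,0,0,0],[15,0,0,0,0,0,0],[15,0,0,0,0,0,0]], "newtons": 50}}

```text
time: 7.25
tool_pos: [0.4995, 0.1955, 0.0907]
tool_rot: [-3.14, -0.004, -0.247]
contact_force: [-1.1, -0.5, 0.2]
opening: 0.0229
```

Run:
```python
from h import *
from cell import robot
o=robot.observe()
print(o['tool_pos'],o['tool_rot'],o['contact_force'],o['torque'],o['opening'])
```

```text
[0.4995395  0.1955253  0.09073341] [-3.13990322 -0.00360051 -0.24727194] [-1.10481176 -0.53864262  0.1965245 ] [-0.07662534 -0.10336801  0.03555104] 0.022925813182997662
```

Run:
```python
from h import *
from cell import robot
import cv2
c=robot.read_camera("wrist"); w=c["img"][:,:,::-1]
o=robot.observe(); print(o['tool_pos'],o['opening'],o['time'])
c=robot.read_camera("scene"); s=c["img"][:,:,::-1]
o=robot.observe(); print(o['tool_pos'],o['opening'],o['time'])
cv2.imwrite("pics/b7.png",np.hstack([cv2.resize(w[150:320,170:340],(400,400),interpolation=2),cv2.resize(s[170:270,130:230],(400,400),interpolation=2)]))
```

```text
[0.49950088 0.19554075 0.09072469] 0.022854542124420008 7.3
[0.49952031 0.19553238 0.09074343] 0.02335891726962018 7.35
```

View pics/b7.png

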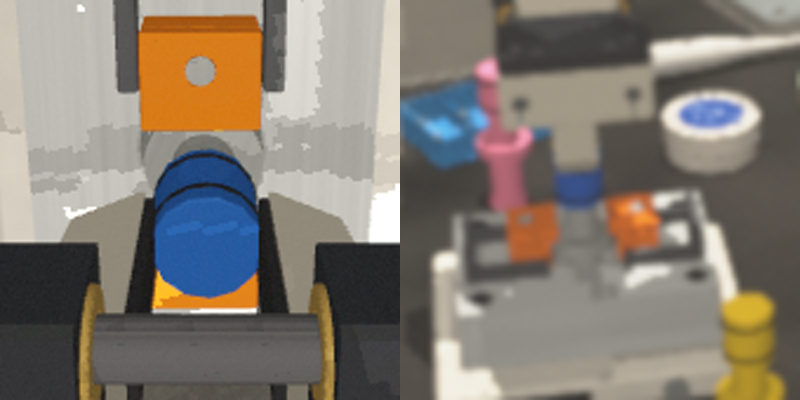

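The knob is gripped, but only by its upper half: in the scene crop the blue below the finger spans rows 175–203. Regrip deeper.

Call:
{"fn": "move_arm", "kwargs": {"increments": [[40,0,0,0,0,0,0],[45,0,0,0,0,0,0],[45,-1,0,7,0,0.004,0],[45,0,0,6,0,0,0],[45,0,0,0,0,0,0],[15,0,0,0,0,0,0],[15,0,0,0,0,0,0],[15,0,0,0,0,0,0],[15,0,0,0,0,0,0],[15,0,0,0,0,0,0]], "newtons": 55}}

```text
time: 8.6
tool_pos: [0.4984, 0.1958, 0.0766]
tool_rot: [-3.14, -0.007, -0.247]
contact_force: [-0.1, 1.0, -0.9]
opening: 0.0248
```

Run:
```python
from h import *
from cell import robot
import cv2
c=robot.read_camera("wrist"); w=c["img"][:,:,::-1]
o=robot.observe(); print(o['tool_pos'],o['tool_rot'],o['opening'],o['time'],o['contact_force'])
c=robot.read_camera("scene"); s=c["img"][:,:,::-1]
cv2.imwrite("pics/b8.png",np.hstack([cv2.resize(w[150:320,170:340],(400,400),interpolation=2),cv2.resize(s[170:270,130:230],(400,400),interpolation=2)]))
```

```text
[0.49837944 0.19579412 0.07656803] [-3.14012743 -0.0072965  -0.2473268 ] 0.024761932620833985 8.65 [-0.09178308 -1.42353852 -0.76462977]
```

View pics/b8.png

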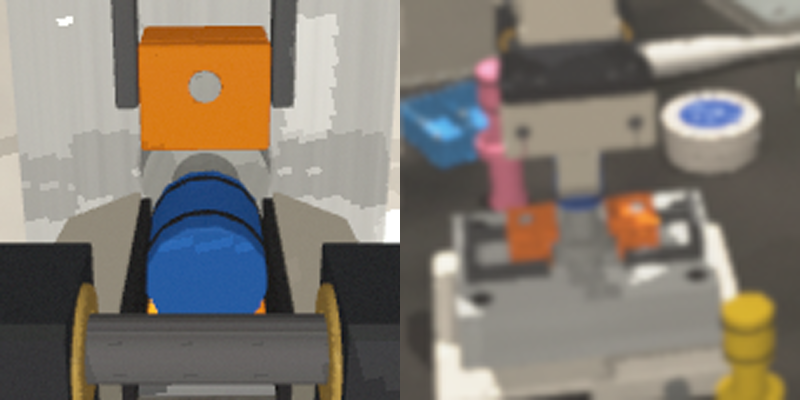

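Solid grip over nearly the whole knob. Rocking towards heater −y (tool +y, turning +x about the foot).

Call:
{"fn": "move_arm", "kwargs": {"increments": [[15,0,2,0,0.036,0,0],[15,0,2,0,0.036,0,0],[15,0,2,0,0.036,0,0],[15,0,2,0,0.03,0,0]]}}

```text
time: 9.2
tool_pos: [0.4975, 0.1911, 0.0779]
tool_rot: [-2.993, -0.01, -0.247]
contact_force: [0.7, 2.8, 0.6]
opening: 0.025
```

```bash
cat > st.py <<'E'
from h import *
from cell import robot
o=robot.observe(); R=Ro.from_euler('xyz',o['tool_rot']); t=o['tool_pos']
H=Ro.from_euler('z',-.245); 
print(o['time'],t.round(4),'heaterframe xy',(1000*H.inv().apply(t-[.498,.195,.024])).round(1),'tooldir in heater',H.inv().apply(R.apply([0,0,1])).round(3),'F',o['contact_force'].round(1),'M',o['torque'].round(2),o['opening'].round(4))
f=t+R.apply([0,0,.0526]); print('foot pt',(1000*H.inv().apply(f-[.498,.195,.024])).round(1))
E
python3 st.py
```

```text
Traceback (most recent call last):
  File "st.py", line 5, in <module>
    print(o['time'],t.round(4),'heaterframe xy',(1000*H.inv().apply(t-[.498,.195,.024])).round(1),'tooldir in heater',H.inv().apply(R.apply([0,0,1])).round(3),'F',o['contact_force'].round(1),'M',o['torque'].round(2),o['opening'].round(4))
                                                                                                                                                                                                                        ^^^^^^^^^^^^^^^^^^
AttributeError: 'float' object has no attribute 'round'
```

```bash
sed -i "s/o\['opening'\].round(4)/o['opening']/" st.py; python3 st.py
```

```text
9.2 [0.4975 0.1911 0.0779] heaterframe xy [ 0.4 -3.9 53.9] tooldir in heater [ 0.01   0.148 -0.989] F [0.7 2.8 0.6] M [0.37 0.06 0.05] 0.02497876426347905
foot pt [0.9 3.9 1.8]
```

Call:
{"fn": "move_arm", "kwargs": {"increments": [[15,0,3,0,0,0,0],[15,0,2,0,0,0,0]]}}

```text
time: 9.45
tool_pos: [0.4966, 0.1874, 0.078]
tool_rot: [-2.99, -0.01, -0.248]
contact_force: [0.4, 6.3, 0.5]
opening: 0.0244
```

```bash
python3 st.py
```

```text
9.45 [0.4966 0.1874 0.078 ] heaterframe xy [ 0.5 -7.7 54. ] tooldir in heater [ 0.011  0.151 -0.989] F [0.4 6.3 0.5] M [ 1.14 -0.01  0.03] 0.024447283582150925
foot pt [1.1 0.3 2. ]
```

```bash
cat > pic.py <<'E'
import sys,cv2,numpy as np
from cell import robot
w=robot.read_camera("wrist")["img"][:,:,::-1]; s=robot.read_camera("scene")["img"][:,:,::-1]
cv2.imwrite(f"pics/{sys.argv[1]}.png",np.hstack([cv2.resize(w[120:300,170:350],(400,400),interpolation=2),cv2.resize(s[170:270,130:230],(400,400),interpolation=2)]))
E
python3 pic.py b9
```

```text
(no output)
```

View pics/b9.png

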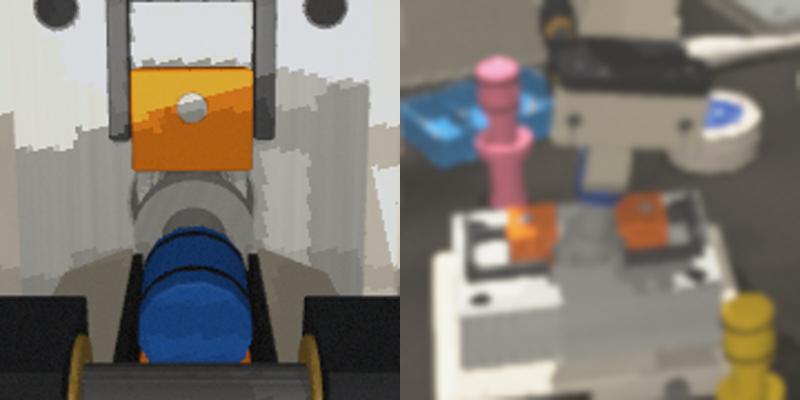

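The right (−y) shoe shifted about 10 crop px, roughly 5 mm. A small extra push, then over to the +y side.

Call:
{"fn": "move_arm", "kwargs": {"increments": [[15,0,2,0,0.01,0,0],[15,0,-2.5,0,-0.04,0,0],[15,0,-3,0,-0.04,0,0],[15,0,-3,0,-0.04,0,0],[15,0,-3,0,-0.04,0,0],[15,0,-3,0,-0.04,0,0],[15,0,-3,0,-0.04,0,0],[15,0,-3,0,-0.04,0,0]]}}

```text
time: 10.55
tool_pos: [0.5, 0.2013, 0.0778]
tool_rot: [2.999, -0.009, -0.249]
contact_force: [-1.3, -3.6, 0.8]
opening: 0.0245
```

```bash
python3 st.py
```

```text
10.55 [0.5    0.2013 0.0778] heaterframe xy [ 0.4  6.6 53.8] tooldir in heater [ 0.009 -0.142 -0.99 ] F [-1.3 -3.6  0.8] M [-0.65  0.16 -0.08] 0.024522556150215438
foot pt [ 0.9 -0.8  1.7]
```

Call:
{"fn": "move_arm", "kwargs": {"increments": [[15,0,-2,0,-0.01,0,0],[15,0,-2,0,-0.005,0,0]]}}

```text
time: 10.8
tool_pos: [0.5007, 0.2038, 0.0773]
tool_rot: [2.98, -0.009, -0.247]
contact_force: [-2.4, -5.1, 4.4]
opening: 0.0249
```

```bash
python3 st.py; python3 pic.py b10
```

```text
10.8 [0.5007 0.2038 0.0773] heaterframe xy [ 0.4  9.2 53.3] tooldir in heater [ 0.009 -0.161 -0.987] F [-2.4 -5.1  4.4] M [-1.02  0.28 -0.02] 0.02488333731103337
foot pt [0.9 0.7 1.4]
```

View pics/b10.png

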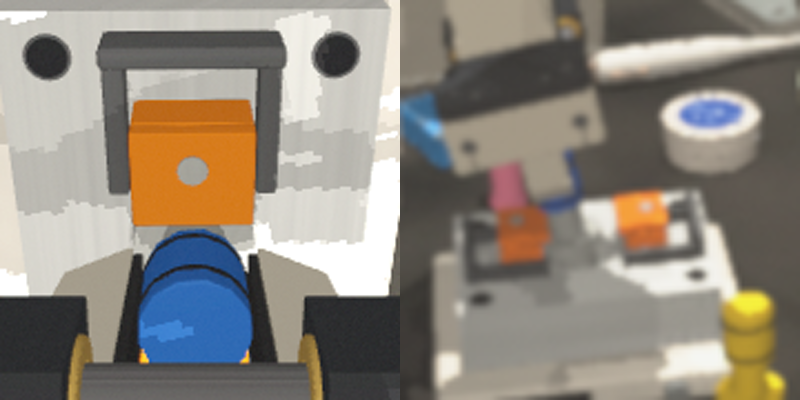

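The +y shoe moved about 9 crop px (4–5 mm) to the left and the −y one stays back. Now bring the plug upright again.

Run:
```python
from h import *
from cell import robot
o=robot.observe(); R=Ro.from_euler('xyz',o['tool_rot'])
for r in plan(o['tool_pos'],R,[((.4985,.195,.0785),down(-.245),4)],15): print(r)
```

```text
[15, 0.0, 2.3, 0.1, 0.04, -0.002, -0.001]
[15, 0.0, 2.3, -0.0, 0.04, -0.002, -0.001]
[15, 0.0, 2.3, -0.1, 0.04, -0.002, -0.001]
[15, 0.0, 2.3, -0.2, 0.04, -0.002, -0.001]
```

Call:
{"fn": "move_arm", "kwargs": {"increments": [[15,0,2.4,0,0.04,-0.002,0],[15,0,2.4,0,0.04,-0.002,0],[15,0,2.4,0,0.04,-0.002,0],[15,0,2.4,0,0.04,-0.002,0],[15,0,0,0,0,0,0]]}}

```text
time: 11.52
tool_pos: [0.4994, 0.1964, 0.0775]
tool_rot: [-3.131, -0.003, -0.251]
contact_force: [0.1, 0.7, -1.6]
opening: 0.0248
```

```bash
python3 st.py; python3 pic.py b11
```

```text
11.525 [0.4994 0.1964 0.0775] heaterframe xy [ 1.   1.7 53.5] tooldir in heater [ 0.003  0.011 -1.   ] F [ 0.1  0.7 -1.6] M [-0.03 -0.09  0.01] 0.024784852761758378
foot pt [1.2 2.3 0.9]
```

View pics/b11.png

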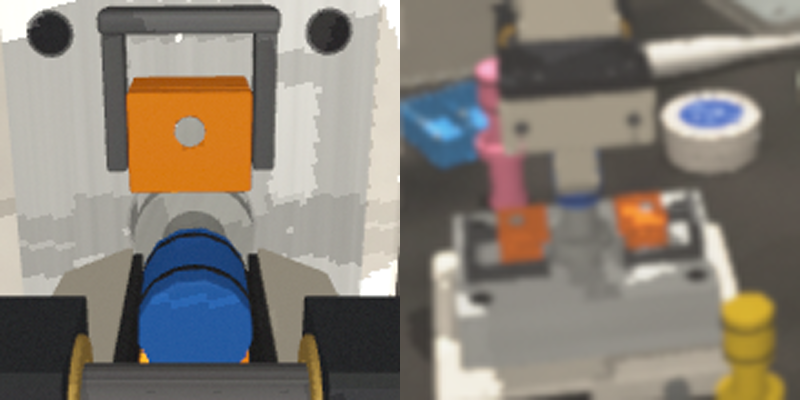

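Both shoes are back: the gap in the scene crop grew from 52 to 67 px, about 35–36 mm. Lifting gently while watching force.

Call:
{"fn": "move_arm", "kwargs": {"increments": [[15,0,1.2,0,-0.009,0,0],[15,0,0,-6,0,0,0],[15,0,0,-6,0,0,0]]}}

```text
time: 12.0
tool_pos: [0.4991, 0.1968, 0.0897]
tool_rot: [3.141, -0.003, -0.248]
contact_force: [-0.0, -0.4, -1.9]
opening: 0.0249
```

```bash
python3 st.py; python3 pic.py b12
```

```text
12.0 [0.4991 0.1968 0.0897] heaterframe xy [ 0.6  2.  65.7] tooldir in heater [ 0.003 -0.    -1.   ] F [-0.  -0.4 -1.9] M [-0.04 -0.08 -0.04] 0.024918107218959887
foot pt [ 0.8  2.  13.1]
```

View pics/b12.png

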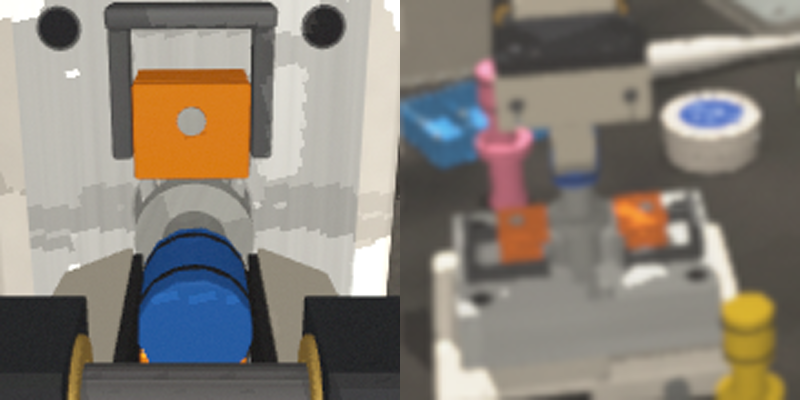

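Lifting freely (12 mm up at about 1.5 N). Continuing up and clear.

Call:
{"fn": "move_arm", "kwargs": {"increments": [[15,0,0,-12,0,0,0],[15,0,0,-16,0,0,0],[15,0,0,-20,0,0,0],[15,0,0,-20,0,0,0],[15,0,0,-15,0,0,0],[15,0,0,0,0,0,0]]}}

```text
time: 12.85
tool_pos: [0.4996, 0.1969, 0.1797]
tool_rot: [-3.14, -0.007, -0.249]
contact_force: [0.3, -0.4, -2.8]
opening: 0.0248
```

```bash
python3 st.py; python3 pic.py b13
python3 - <<'E'
from h import *
from cell import robot
o=robot.observe(); R=Ro.from_euler('xyz',o['tool_rot'])
for r in plan(o['tool_pos'],R,[((.525,-.178,.16),down(-.245),9)],15): print(r)
E
```

```text
12.85 [0.4996 0.1969 0.1797] heaterframe xy [  1.    2.3 155.7] tooldir in heater [ 0.007  0.002 -1.   ] F [ 0.3 -0.4 -2.8] M [ 0.02 -0.09  0.  ] 0.024779101698128775
foot pt [  1.4   2.4 103.1]
[15, 13.1, 39.6, 2.0, -0.0, -0.0, -0.0]
[15, 13.1, 39.6, 2.0, -0.0, -0.0, -0.0]
[15, 13.0, 39.6, 2.0, -0.0, -0.0, -0.0]
[15, 13.0, 39.7, 2.0, -0.0, -0.0, -0.0]
[15, 13.0, 39.7, 2.0, -0.0, -0.0, -0.0]
[15, 13.0, 39.7, 2.0, -0.0, -0.0, -0.0]
[15, 13.0, 39.7, 2.0, -0.0, -0.0, -0.0]
[15, 13.0, 39.7, 2.0, -0.0, -0.0, -0.0]
[15, 13.0, 39.7, 2.0, -0.0, -0.0, -0.0]
```

View pics/b13.png

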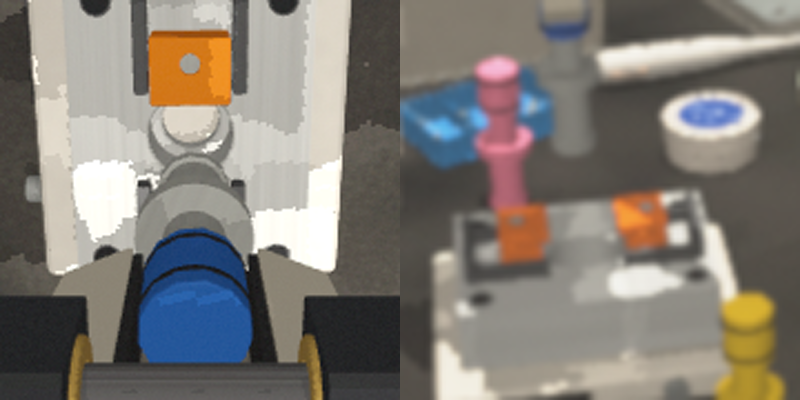

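The plug hangs clear of the well. Moving over to the tray.

Call:
{"fn": "move_arm", "kwargs": {"increments": [[15,9,25,0,0,0,0],[15,13,40,2,0,0,0],[15,13,42,2,0,0,0],[15,13,42,2,0,0,0],[15,13,42,2,0,0,0],[15,13,42,2,0,0,0],[15,13,42,2,0,0,0],[15,13,40,2,0,0,0],[15,9,25,2,0,0,0],[15,0,0,0,0,0,0]]}}

```text
time: 14.2
tool_pos: [0.5167, -0.1696, 0.1526]
tool_rot: [-3.142, 0.011, -0.247]
contact_force: [0.2, 0.1, -0.8]
opening: 0.0246
```

```bash
python3 st.py
python3 - <<'E'
from h import *
from cell import robot
import cv2
o=robot.observe(); R=Ro.from_euler('xyz',o['tool_rot']); print(o['tool_pos'],o['tool_rot'])
for r in plan(o['tool_pos'],R,[((.525,-.178,.11),down(-.245),3)],15): print(r)
s=robot.read_camera("side")["img"][:,:,::-1]; s2=robot.read_camera("scene")["img"][:,:,::-1]
cv2.imwrite("pics/b14.png",np.hstack([cv2.resize(s[170:330,150:310],(400,400),interpolation=2),cv2.resize(s2[130:290,180:340],(400,400),interpolation=2)]))
E
```

```text
14.2 [ 0.5167 -0.1696  0.1526] heaterframe xy [ 106.5 -349.2  128.6] tooldir in heater [-0.011  0.    -1.   ] F [ 0.2  0.1 -0.8] M [-0.03 -0.1  -0.04] 0.02464588884685293
foot pt [ 106.  -349.2   76. ]
[ 0.51666065 -0.16960735  0.15256823] [-3.14150225  0.0110396  -0.24721719]
[15, 3.5, 2.0, 14.2, -0.0, 0.004, -0.001]
[15, 3.5, 2.0, 14.2, -0.0, 0.004, -0.001]
[15, 3.4, 2.0, 14.2, -0.0, 0.004, -0.001]
```

View pics/b14.png

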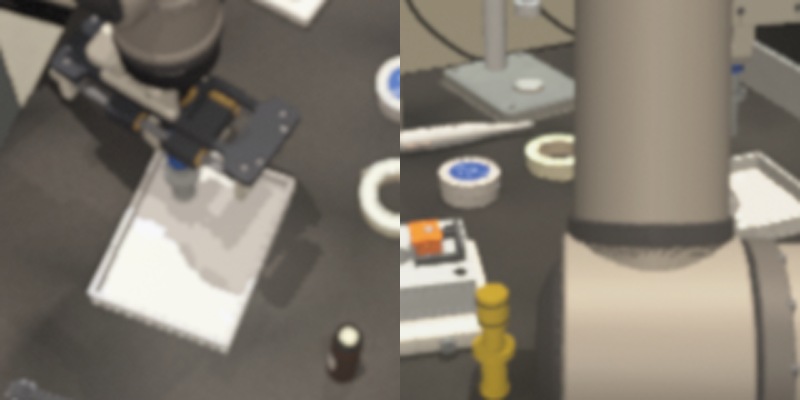

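Call:
{"fn": "move_arm", "kwargs": {"increments": [[15,4,3,20,0,0.004,0],[15,3,2,25,0,0.004,0],[15,3,2,20,0,0.004,0],[15,0,0,12,0,0,0],[15,0,0,0,0,0,0]]}}

```text
time: 14.92
tool_pos: [0.5246, -0.1702, 0.0743]
tool_rot: [-3.139, -0.001, -0.238]
contact_force: [-0.0, 0.1, -1.6]
opening: 0.025
```

```bash
python3 st.py
python3 - <<'E'
from h import *
from cell import robot
import cv2
o=robot.observe(); R=Ro.from_euler('xyz',o['tool_rot']); print(o['tool_pos'],o['tool_rot'])
for r in plan(o['tool_pos'],R,[((.525,-.178,.0566),down(-.245),2)],15): print(r)
s=robot.read_camera("side")["img"][:,:,::-1]; s2=robot.read_camera("wrist")["img"][:,:,::-1]
cv2.imwrite("pics/b15.png",np.hstack([cv2.resize(s[170:330,150:310],(400,400),interpolation=2),cv2.resize(s2[:,64:448],(400,400),interpolation=2)]))
E
```

```text
14.925 [ 0.5246 -0.1702  0.0743] heaterframe xy [ 114.4 -347.9   50.3] tooldir in heater [ 0.001  0.002 -1.   ] F [-0.   0.1 -1.6] M [-0.05 -0.1  -0.02] 0.024993848402077797
foot pt [ 114.4 -347.7   -2.3]
[ 0.52456096 -0.17021214  0.0742627 ] [-3.13928179e+00 -6.92693499e-04 -2.38404857e-01]
[15, 1.1, 3.8, 8.8, -0.001, -0.0, 0.003]
[15, 1.1, 3.7, 8.8, -0.001, -0.0, 0.003]
```

View pics/b15.png

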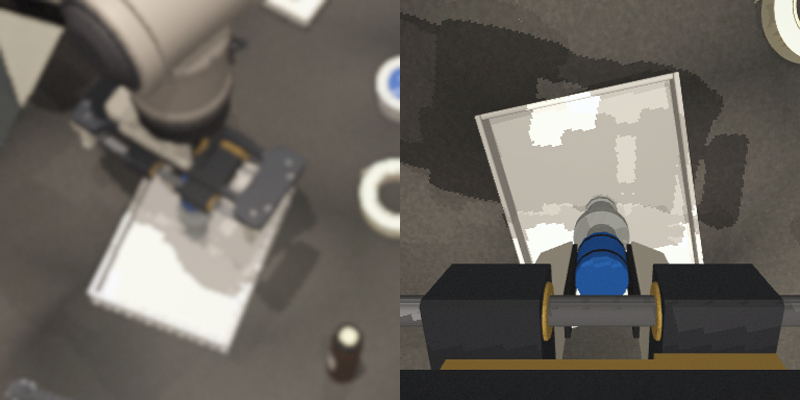

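Plug is over the middle of the tray, roughly 17 mm above the floor. Creeping down.

Call:
{"fn": "move_arm", "kwargs": {"increments": [[15,0,0,7,-0.002,0,0],[15,0,0,5,0,0,0],[15,0,0,2,0,0,0],[15,0,0,0,0,0,0]]}}

```text
time: 15.52
tool_pos: [0.5263, -0.1712, 0.0621]
tool_rot: [3.141, -0.006, -0.239]
contact_force: [0.4, -0.6, -1.5]
opening: 0.0242
```

```bash
python3 st.py
```

```text
15.525 [ 0.5263 -0.1712  0.0621] heaterframe xy [ 116.3 -348.4   38.1] tooldir in heater [ 0.006 -0.001 -1.   ] F [ 0.4 -0.6 -1.5] M [-0.   -0.07  0.08] 0.024190263986674284
foot pt [ 116.6 -348.4  -14.5]
```

Call:
{"fn": "move_arm", "kwargs": {"increments": [[15,0,0,2.5,0,-0.006,0],[15,0,0,2,0,0,0],[15,0,0,1,0,0,0]]}}

```text
time: 15.9
tool_pos: [0.5265, -0.1714, 0.0566]
tool_rot: [3.14, -0.0, -0.239]
contact_force: [-1.3, 0.3, 5.7]
opening: 0.0248
```

```bash
python3 st.py
```

```text
15.9 [ 0.5265 -0.1714  0.0566] heaterframe xy [ 116.6 -348.5   32.6] tooldir in heater [ 0.    -0.001 -1.   ] F [-1.3  0.3  5.7] M [-0.01  0.24 -0.01] 0.024752400342201466
foot pt [ 116.6 -348.6  -20. ]
```

Touchdown at the expected height (force flipped to +5.7 N). Releasing.

Call:
{"fn": "move_arm", "kwargs": {"increments": [[15,0,0,0,0,0,0],[27,0,0,0,0,0,0],[35,0,0,0,0,0,0],[50,0,0,0,0,0,0],[60,0,0,0,0,0,0]], "newtons": 20}}

```text
time: 16.52
tool_pos: [0.5271, -0.1717, 0.0573]
tool_rot: [3.14, -0.002, -0.239]
contact_force: [1.1, -0.4, 1.1]
opening: 0.0506
```

```bash
python3 st.py;python3 - <<'E'
from h import *
from cell import robot
import cv2
s=robot.read_camera("side")["img"][:,:,::-1]; s2=robot.read_camera("wrist")["img"][:,:,::-1]
cv2.imwrite("pics/b16.png",np.hstack([cv2.resize(s[170:330,150:310],(400,400),interpolation=2),cv2.resize(s2[:,64:448],(400,400),interpolation=2)]))
E
```

```text
16.525 [ 0.5271 -0.1717  0.0573] heaterframe xy [ 117.2 -348.7   33.3] tooldir in heater [ 0.002 -0.002 -1.   ] F [ 1.1 -0.4  1.1] M [ 0.01 -0.15 -0.01] 0.05060353869656184
foot pt [ 117.3 -348.8  -19.3]
```

View pics/b16.png

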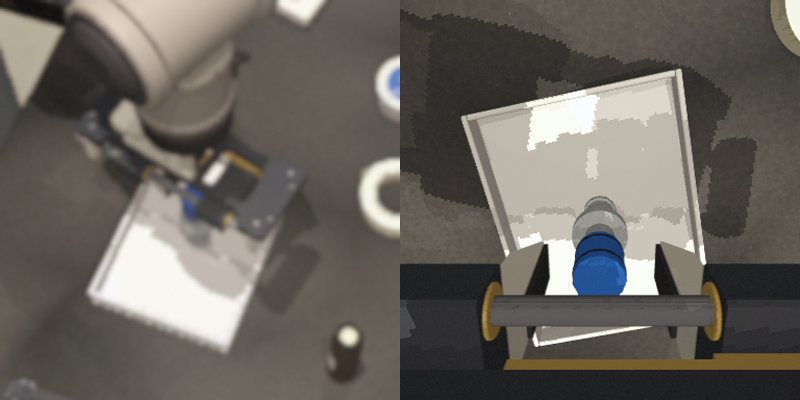

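Released and standing, with the knob clear of both fingers. Going straight up.

Call:
{"fn": "move_arm", "kwargs": {"increments": [[70,0,0,-10,0,0,0],[80,0,0,-25,0,0,0],[80,0,0,-40,0,0,0],[80,0,0,-40,0,0,0],[80,0,0,-40,0,0,0],[80,0,20,-20,0,0,0],[80,0,0,0,0,0,0]]}}

```text
time: 17.5
tool_pos: [0.522, -0.1908, 0.2419]
tool_rot: [3.139, -0.005, -0.239]
contact_force: [-0.1, 0.4, -0.7]
opening: 0.0805
```

```bash
python3 st.py;python3 - <<'E'
from h import *
from cell import robot
import cv2
s=robot.read_camera("side")["img"][:,:,::-1]; c=robot.read_camera("wrist"); s2=c["img"][:,:,::-1]
np.save("Tw.npy",c["T"])
cv2.imwrite("pics/b17.png",np.hstack([cv2.resize(s[80:350,150:400],(400,432),interpolation=2),cv2.resize(s2[:,64:448],(400,432),interpolation=2)]))
cv2.imwrite("pics/w17.png",s2)
E
```

```text
17.5 [ 0.522  -0.1908  0.2419] heaterframe xy [ 116.9 -368.5  217.9] tooldir in heater [ 0.005 -0.002 -1.   ] F [-0.1  0.4 -0.7] M [-0.03 -0.07  0.02] 0.08047996627647994
foot pt [ 117.2 -368.6  165.3]
```

View pics/b17.png

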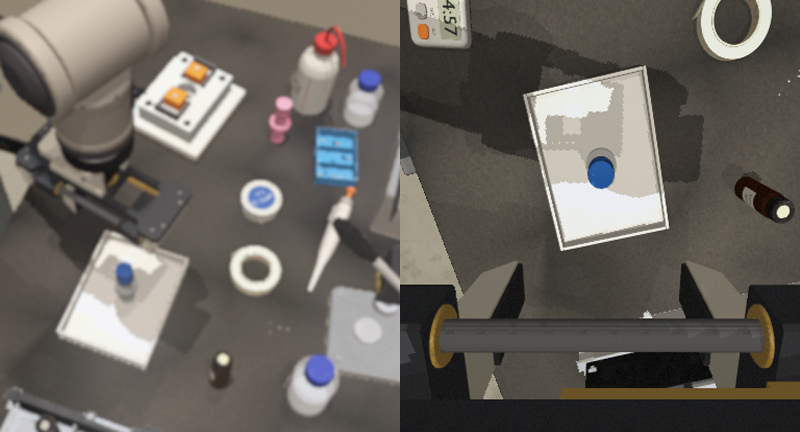

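The plug stands upright in mid-tray: knob at (600,170) in the wrist half, (124,272) in the side half. The bystanders are in place and the gripper is clear. Handing in.

```bash
python3 -c "
from cell import robot
print(robot.hand_in())"
```

```text
the job is handed in; nothing more can be done
None
```

I rocked the plug free, drew it out and left it standing near the middle of the white tray. I handed the job in at about 17.5 s of the 40 s; the hand-in gave no verdict.

**What I did**
- I gripped the blue-knobbed plug with the jaws along the heater's x. I leaned it about 0.15 rad towards −y and then about 0.16 rad towards +y.
- The gap between the orange shoes grew from about 52 to 67 crop pixels in the scene picture, which is about 8 mm or a little more in all.
- The plug then lifted freely, with about 2 to 3 N at the wrist. I set it down in the tray, released it and went straight up.

**Last checks**
- The side and wrist pictures showed the plug upright near the middle of the tray, the gripper well clear, and the tape roll, tin, timer and vial apparently where they were. I judged the bystanders by eye and did not measure them.
- I did not measure the plug's tilt. It met the tray floor at the expected height, with the wrist force changing from −1.5 to +5.7 N.

**What went wrong or disagreed**
- **First grasp:** it failed. With the fingers open, the tips looked about 19 mm short of the reported TCP, so the fingers were too high and one seems to have come to rest on the knob. I moved up, went lower, and regripped once more to get deeper on the knob.
- **Finger opening:** it read 24–25 mm on the 26 mm knob.

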